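# Load a titration beaker and index the sample carriage

### The arm

A 7-joint arm with a two-finger parallel gripper is mounted at the origin on the work surface. World frame = base frame: x ahead of the robot, y to its left, z up, the work surface at z = 0. Lengths are in m, angles in degrees, forces in N, time in s.
With the tool pointing down it reaches from about 0.4 to 0.85 m from the base axis. Payload 10.4 kg.
Tool frame: the origin (TCP) lies on the mounting face of the last link; the fingertips stand 182 mm ahead of it and the grasp point (between the pads) lies 164 mm ahead of it; z points along the fingers, y is the direction in which the jaws open and shut (so a half turn about z gives the same grasp; the last joint's range is limited). The gripper opens to 87 mm and grips with 3 to 60 N. Pads are 19 mm wide; open, the fingers measure 117 mm over their backs; the gripper's body (75 mm by 190 mm) begins 51 mm behind the grasp point.
Start: joints at [70.955, 19.034, -3.707, 83.658, 1.238, 77.344, -5.071], TCP at [0.191, -0.595, 0.405] pointing down, gripper open.
Joint ranges: [-148.97, 148.97], [-28.65, 121.19], [-84.17, 76.75], [9.2, 138.47], [-72.65, 252.65], [3.7, 117.97], [-149.18, 149.18]. Speed limits (degrees/s): [127.2, 127.2, 159.86, 159.86, 180, 180, 180].

### API

Orientations are given as [roll, pitch, yaw] about the fixed x, y, z axes, in that order (R = Rz(yaw) Ry(pitch) Rx(roll)).
In Python, from bench import r gives the robot as it stands. Calls block until the motion is done:
- r.goto(position, orientation): joint-space move of the TCP to a pose.
- r.move_l(position, attitude=None, speed=0.15, guard=None): straight line of the TCP; attitude=None keeps the orientation; speed is the mean speed in m/s. With guard (N) it stops when the force on the tool has changed by that much, and returns True; else False.
- r.goto_joints(angles): joint-space move.
- r.gripper_to(opening): finger opening in m; the grip force is fixed at half the most; returns when the fingers have stopped.
- r.wait(seconds).
- r.ik(position, orientation): joint angles nearest the present ones, or None.
- r.capture(name): name is "scene" or "top"; returns (picture, depth): 420x560x3 uint8, red, green, blue; 420x560 float32, m along the optical axis (not along the pixel's ray), 0 where there is no reading.
- r.camera_params(name): a dict with "fovy" (degrees; the focal length in pixels is half the picture's height over the tangent of half this angle, whatever the lens; pixels are square), "cx", "cy" (the principal point, pixels), "eye" and "orientation" of the camera in the world. Camera axes: x right, y down, z forward; pixel columns grow to the right and rows downward; lengths in m; the calibration is good to about 2 mm. A picture is of the moment at which its call begins. camera_params takes no time and is no camera call.
A pose or a line that the arm cannot do raises r.PlanningError and nothing moves.
- r.sign_off(): hands the job in, once; it reports no verdict.
Readings, each from a call of its own:
- r.read_time_s(): time.
- r.read_joints(): joint angles.
- r.read_dq(): joint speeds.
- r.read_tau(): joint torques, N m.
- r.read_ee_pos(): TCP position.
- r.read_ee_rot(): TCP orientation.
- r.read_force(): force on the tool from outside, world axes, zero at the start.
- r.read_moment(): the same for the moment, N m.
- r.read_grip_width(): finger opening in m.
Only numpy, scipy, OpenCV 4.12 (cv2) and the standard library are available. Lean on these libraries where they do the work, as an engineer would, in place of code of your own. Each camera call takes 0.05 s, during which the arm holds its last target. There are 200 camera calls.

### The job

Stand the white beaker upright on the raised black pad of the blue carriage, setting it down rather than dropping it, and let go of it. Then push the carriage by its red handle along the rail to its next station: somewhere along the way a hidden spring detent catches it, so stop as soon as you feel it click in, and leave it seated in the detent with the beaker still standing on the pad and nothing else on the bench disturbed.

Things in the scene. Friction and masses are not known exactly. Their poses are not given: they have to be found in the camera images.
- rail: Aluminium rail fixed to the bench, spans x -215 to +195 mm, foot 84 mm wide, beam 60 mm wide, top 40 mm above the bench; 52 mm high black stop blocks at both ends. Origin: on the bench plane and the rail's centre line. x axis: along the rail, the way the carriage must travel (roughly the robot's right, world -y); z up.
- carriage (a joint): Slide of the blue carriage along rail +x, m: 0 at the loading end (starts 0 to 0.04), 0.215 at the far stop. Deck 140 x 78 mm, top 60 mm above the bench, captive, middle at rail x = -0.12 + this. Stays where left; pushing takes 1.5 N plus 25 N per m/s. The detent is invisible, at a value of 0.10 to 0.16, different each time; if overrun, the carriage can be pushed back into it from the other side.
- pad (a point): Centre of the top face of the carriage's raised round black pad: 40 mm diameter, top 90 mm above the bench (30 mm above the deck), no rim. On the rail's centre line, 45 mm ahead (rail +x) of the carriage's middle. Axes parallel to the rail's.
- handle (a point): Centre of the top face of the carriage's upright red handle: 20 mm along the rail, 16 mm across, top 122 mm above the bench, standing 62 mm above the deck, 55 mm behind (rail -x) the carriage's middle, 100 mm behind the pad. Axes parallel to the rail's.
- pin (a joint): Lift (m) of the carriage's sprung detent pin (yellow 9 mm stem amid the deck): 0 free, 0.006 on a crest, 0.003 seated. From 22 mm before the detent the push rises to 7-10 N and eases to nearly nothing at the crest, 9 mm before it; some 3 mm on, the carriage runs by itself into the seat, where the push meets resistance again; forcing it out takes 5-7 N. Left within 4 mm it self-centres.
- beaker: Empty straight white plastic beaker with an orange band near its foot, 44 mm outer diameter, 60 mm tall, wall 3 mm, 60 to 120 g. Stands on the bench at the start. Origin: centre of its underside, z up.
- reagent: Bystander: brown glass reagent bottle with white cap, 70 mm diameter, 150 mm tall, standing. Origin: centre of its underside.
- tip_box: Bystander: blue pipette-tip box with white lid, 82 x 82 x 48 mm. Origin: centre of its underside.
- jar: Bystander: small brown glass jar, 56 mm diameter, 70 mm tall, standing beyond the rail. Origin: centre of its underside.
Not all that is in view belongs to the job. What is shaped like the beaker but pink or purple is not meant.

How it is judged (in metres and radians):
On the way, in this order (a step that is already met when the one before it is completed fails the run):
1. the beaker stands upright on the pad and has been let go (horizontal distance between beaker and pad below 0.012 m and z of beaker in the frame of pad between -0.004 and 0.004 m and angle between beaker's own z axis and vertical below 0.1 rad and contact force between the fingers and beaker below 0.05 N and linear speed of beaker below 0.05 m/s), for 0.2 s.
2. the carriage is seated in the detent, let go and at rest, with the beaker on its pad (value of joint pin between 0.002 and 0.0043 m and velocity of joint carriage between -0.01 and 0.01 m/s and value of joint carriage between 0.09 and 0.17 m and horizontal distance between beaker and pad below 0.012 m and contact force between the fingers and anything else below 0.2 N), for 0.1 s.
At the end, for the whole second after the job is handed in: The carriage rests in the detent (pin lifted 2 to 4.3 mm, carriage joint between 0.09 and 0.17 m, still), and the beaker stands at rest on the pad, upright within 0.1 rad, its centre within 12 mm of the pad's centre (value of joint pin between 0.002 and 0.0043 m and value of joint carriage between 0.09 and 0.17 m and velocity of joint carriage between -0.01 and 0.01 m/s and horizontal distance between beaker and pad below 0.012 m and z of beaker in the frame of pad between -0.004 and 0.004 m and angle between beaker's own z axis and vertical below 0.1 rad and linear speed of beaker below 0.03 m/s); the robot touches nothing.
It fails at once if the beaker is dropped from more than about 2 cm or thrown (contact force between the fingers and beaker below 0.05 N and linear speed of beaker above 0.65 m/s).
It fails at once if the beaker is tipped over (more than 0.7 rad) (angle between beaker's own z axis and vertical above 0.7 rad).
It fails at once if a bystander is shifted by more than 2 cm (distance of any of reagent, tip_box, jar from where it was at the start of the episode above 0.02 m).
It also fails if it takes over 72 s, if anything falls off the work surface, if the arm or the gripper's body presses on something with over 40 N, if the wrist force passes 120 N, or if a joint passes its speed limit or range.

## Working session

There is one attempt and no reset: what is moved stays moved. The work goes in short steps, each a Python script; the robot and the scene stay as the last script left them, time stands still between calls to the robot, and variables do not carry over. Pictures are saved under pics/ and viewed, about 8 in all and at most 12, crops included, and the job is handed in when it is done.

```bash
mkdir -p pics; ls
python3 - <<'E'
from bench import r
import cv2,numpy as np
for n in("scene","top"):
    p,d=r.capture(n); cv2.imwrite(f"pics/{n}0.png",p[:,:,::-1]); np.save(f"pics/{n}0.npy",d); np.save(f"pics/{n}0rgb.npy",p)
    print(n,r.camera_params(n), (d>0).mean())
print(r.read_ee_pos(),r.read_ee_rot(),r.read_grip_width(),r.read_time_s())
E
```

```text
pics
scene {'fovy': 57.7057664225953, 'cx': 280.8549465787006, 'cy': 205.79181097630445, 'eye': array([ 1.2660013 , -0.16213453,  0.56925432]), 'orientation': array([-124.00983062,    0.735365  ,   76.21207478])} 0.9959098639455782
top {'fovy': 49.00323619194098, 'cx': 280.6919469116112, 'cy': 212.17135907408516, 'eye': array([0.36345473, 0.00698926, 1.15541471]), 'orientation': array([-167.17221978,    0.25550142,  -90.11140948])} 0.9959013605442177
[ 0.19052901 -0.59513233  0.40403294] [-1.79928047e+02  1.02821423e-03  1.77522623e+01] 0.08697766383565118 0.1
```

View pics/scene0.png

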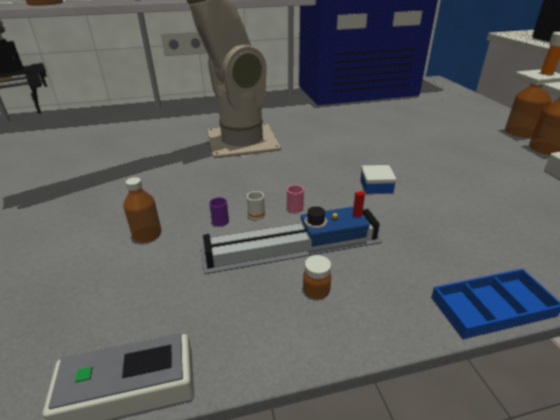

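View pics/top0.png

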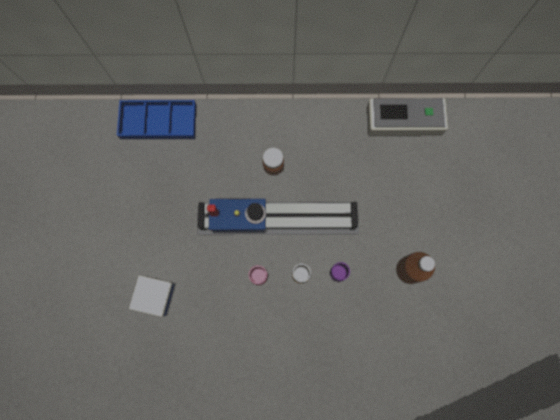

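The scene view shows the white beaker at (256,205) between purple (219,211) and pink (295,199), the pad at (316,214), the red handle at (359,204) and the jar at (317,277). In the top view the beaker is at (302,273), pad (256,212), handle (212,209), and the rail stops at (201,216) and (353,216). Next I measure them.

```bash
cat > h.py <<'E'
import numpy as np,cv2
from scipy.spatial.transform import Rotation as R
from bench import r
def rays(n):
    c=r.camera_params(n); f=210/np.tan(np.radians(c['fovy']/2))
    u,v=np.meshgrid(np.arange(560),np.arange(420))
    d=np.stack([(u-c['cx'])/f,(v-c['cy'])/f,np.ones(u.shape)],-1)
    return np.array(c['eye']), d@R.from_euler('xyz',c['orientation'],degrees=True).as_matrix().T
def xyz(n,d): e,w=rays(n); return e+w*d[...,None]
def onplane(n,uv,z):
    e,w=rays(n); uv=np.asarray(uv,np.float32).reshape(-1,1,2)
    w=cv2.remap(w.astype(np.float32),uv[...,0],uv[...,1],cv2.INTER_LINEAR)[:,0]
    return e+w*((z-e[2])/w[:,2])[:,None]
E
cat > m.py <<'E'
from h import *
import sys
tag=sys.argv[1]
for n in("top","scene"):
    p=np.load(f"pics/{n}{tag}rgb.npy"); X=xyz(n,np.load(f"pics/{n}{tag}.npy")); z=X[...,2]
    hsv=cv2.cvtColor(p,cv2.COLOR_RGB2HSV); H,S,V=cv2.split(hsv)
    roi=(X[...,0]>.3)&(X[...,0]<.75)&(abs(X[...,1])<.3)
    def rep(name,m,plane):
        k,l,s,c=cv2.connectedComponentsWithStats((m&roi).astype(np.uint8))
        for i in range(1,k):
            if s[i,4]<25: continue
            q=l==i; cn=cv2.findContours(q.astype(np.uint8),0,2)[0][0]
            (cx,cy),(w,h),a=cv2.minAreaRect(cn)
            P=onplane(n,[[cx,cy],c[i]],plane)
            zz=z[q]; t=X[q][zz>zz.max()-.012]
            print(n,name,s[i].tolist(),'cen',c[i].round(1),'rectplane',P[0].round(4),'cenplane',P[1].round(4),'depth mid',((t.min(0)+t.max(0))/2).round(4),'mean',t.mean(0).round(4),'zmax',zz.max().round(3))
    rep('red',(S>170)&((H<8)|(H>172))&(V>70)&(z>.06),.122)
    rep('white',(S<60)&(V>110)&(z>.02),.06)
    rep('dark',(V<50)&(z>.03),.09)
    rep('blue',(H>95)&(H<130)&(S>120)&(z>.045),.06)
    rep('yellow',(H>18)&(H<32)&(S>120)&(z>.05),.07)
E
python3 m.py 0
```

```text
top white [263, 157, 20, 10, 144] cen [272.5 161.3] rectplane [0.7422 0.0321 0.06  ] cenplane [0.7435 0.0316 0.06  ] depth mid [0.3635 0.007  1.1554] mean [0.3635 0.007  1.1554] zmax 1.155
top white [245, 204, 106, 20, 848] cen [302.7 208.9] rectplane [ 0.6202 -0.0293  0.06  ] cenplane [ 0.621  -0.0423  0.06  ] depth mid [0.3635 0.007  1.1554] mean [0.3635 0.007  1.1554] zmax 1.155
top white [265, 217, 87, 10, 853] cen [307.9 221.5] rectplane [ 0.5895 -0.0548  0.06  ] cenplane [ 0.5894 -0.0547  0.06  ] depth mid [0.3635 0.007  1.1554] mean [0.3635 0.007  1.1554] zmax 1.155
top white [205, 218, 4, 10, 38] cen [206.5 222.3] rectplane [0.5877 0.1916 0.06  ] cenplane [0.5883 0.1916 0.06  ] depth mid [0.5896 0.1884 0.0577] mean [0.5894 0.1883 0.0581] zmax 0.061
top white [420, 258, 4, 12, 32] cen [421.9 263.1] rectplane [ 0.4869 -0.3227  0.06  ] cenplane [ 0.4879 -0.3237  0.06  ] depth mid [ 0.477  -0.2959  0.149 ] mean [ 0.4778 -0.297   0.1486] zmax 0.152
top white [292, 264, 19, 19, 91] cen [300.8 272.9] rectplane [ 0.4651 -0.0364  0.06  ] cenplane [ 0.4653 -0.0359  0.06  ] depth mid [0
[... 2450 characters left out ...]
0646 0.09  ] cenplane [0.631  0.0645 0.09  ] depth mid [0.6163 0.0691 0.0865] mean [0.6206 0.0681 0.0892] zmax 0.092
scene dark [363, 210, 16, 22, 144] cen [371.2 219.7] rectplane [0.6755 0.1739 0.09  ] cenplane [0.6751 0.1739 0.09  ] depth mid [0.6186 0.2037 0.0489] mean [0.6207 0.2023 0.0509] zmax 0.055
scene dark [204, 229, 103, 31, 263] cen [229.6 243.3] rectplane [ 0.6924 -0.0789  0.09  ] cenplane [ 0.677  -0.1278  0.09  ] depth mid [ 0.6181 -0.0661  0.049 ] mean [ 0.6233 -0.1554  0.051 ] zmax 0.055
scene blue [306, 207, 63, 32, 1000] cen [339.6 224. ] rectplane [0.6267 0.1164 0.06  ] cenplane [0.6354 0.1204 0.06  ] depth mid [0.6233 0.0869 0.0819] mean [0.6231 0.0869 0.0823] zmax 0.085
```

Run:
```python
from h import *
for n in("top","scene"):
    d=np.load(f"pics/{n}0.npy"); X=xyz(n,d); z=X[...,2]
    for nm,c,rad,zl,zh in(("beaker",(.467,-.038),.04,.048,.075),("pad",(.61,.072),.035,.08,.1),("handle",(.61,.17),.03,.105,.135)):
        q=(np.hypot(X[...,0]-c[0],X[...,1]-c[1])<rad)&(z>zl)&(z<zh)&(d>0)
        P=X[q]
        if len(P)<5: print(n,nm,len(P)); continue
        v,u=np.nonzero(q); m=onplane(n,[[(u.min()+u.max())/2,(v.min()+v.max())/2]],{'beaker':.06,'pad':.09,'handle':.122}[nm])[0]
        cc,rr=cv2.minEnclosingCircle(P[:,:2].astype(np.float32))
        print(n,nm,len(P),'mean',P.mean(0).round(4),'circ',np.round(cc,4),round(rr,4),'bbox',m.round(4),u.min(),u.max(),v.min(),v.max())
for y in (90,-90,0): 
  for p in((.465,-.038,.204),(.608,.072,.3),(.608,.2,.25),(.608,.04,.25)):
    print(y,p,r.ik(p,[180,0,y]))
p=np.load("pics/top0rgb.npy")[185:305,190:360]
cv2.imwrite("pics/c1.png",cv2.resize(p,None,fx=4.5,fy=4.5,interpolation=cv2.INTER_CUBIC)[:,:,::-1])
```

```text
top beaker 88 mean [ 0.4671 -0.0366  0.0581] circ [ 0.4663 -0.0362] 0.0219 bbox [ 0.4651 -0.0364  0.06  ] 292 310 264 282
top pad 224 mean [0.6092 0.074  0.089 ] circ [0.6102 0.0749] 0.0204 bbox [0.6091 0.0746 0.09  ] 246 262 203 219
top handle 72 mean [0.6086 0.173  0.1185] circ [0.6093 0.1736] 0.0111 bbox [0.6079 0.173  0.122 ] 206 215 205 212
scene beaker 173 mean [ 0.4712 -0.0411  0.0557] circ [ 0.4706 -0.043 ] 0.0236 bbox [ 0.4791 -0.0429  0.06  ] 246 263 191 204
scene pad 211 mean [0.6178 0.0687 0.0893] circ [0.6138 0.0706] 0.0212 bbox [0.6196 0.0682 0.09  ] 307 324 206 219
scene handle 101 mean [0.6172 0.168  0.1162] circ [0.6146 0.1694] 0.0113 bbox [0.6256 0.1641 0.122 ] 354 364 190 201
90 (0.465, -0.038, 0.204) [ 40.68780355  18.16565949 -45.67406531 116.84884972  16.57469833
  51.42871378 -14.03457157]
90 (0.608, 0.072, 0.3) [ 29.09969715  31.87727692 -53.62935805  90.83049428  26.72492301
  71.00758064 -29.27173399]
90 (0.608, 0.2, 0.25) [ 17.38870041  40.4135188  -56.30095147  88.64836731  35.02202536
  70.02338328 -44.86025689]
90 (0.608, 0.04, 0.25) [ 27.51781647  32.31
[... 347 characters left out ...]
71849409  50.2007767  -71.74731112  88.29503165  48.43624256
  77.20377807 127.95320337]
-90 (0.608, 0.04, 0.25) [ 41.77495671  46.45096163 -71.59131297  93.30634373  45.54961903
  74.44059751 142.26603642]
0 (0.465, -0.038, 0.204) [  36.29060621   16.89062193  -40.67102017  117.03675166   14.13105797
   50.85847301 -102.16597643]
0 (0.608, 0.072, 0.3) [  27.46256663   30.81100469  -51.05200539   90.91082627   25.01633111
   70.39137437 -118.17577221]
0 (0.608, 0.2, 0.25) [  12.29549162   36.53388065  -47.75703046   88.91551804   28.52168069
   67.36090235 -131.02227271]
0 (0.608, 0.04, 0.25) [  26.77757483   31.91379227  -45.41525255   94.00781748   24.64036815
   64.56364013 -115.10385989]
```

View pics/c1.png

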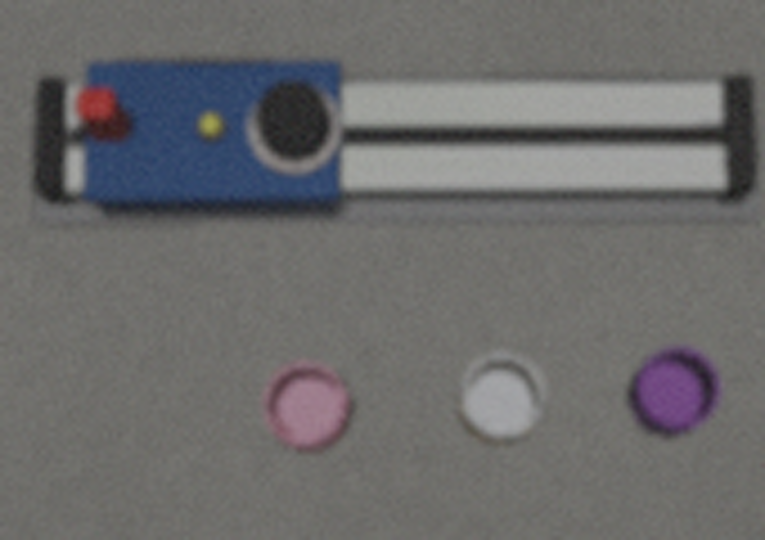

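The crop shows the rim of the white beaker centred at about full-frame (301.4,272.2), the pad at (255,211) and the handle at (211,207). The rail runs along world −y. The two cameras differ by about 5 mm, so I use their mean and correct later by relative looks.

```bash
cat >> h.py <<'E'
D=[180,0,90]
def snap(tag):
    for n in("top","scene"):
        p,d=r.capture(n); cv2.imwrite(f"pics/{n}{tag}.png",p[:,:,::-1]); np.save(f"pics/{n}{tag}.npy",d); np.save(f"pics/{n}{tag}rgb.npy",p)
E
python3 - <<'E'
from h import *
r.goto([.4685,-.0395,.42],D)
print(r.read_time_s(),r.read_ee_pos(),r.read_ee_rot())
r.move_l([.4685,-.0395,.25]); 
print(r.move_l([.4685,-.0395,.204],speed=.08,guard=8), r.read_force())
r.gripper_to(.0); print(r.read_grip_width())
r.move_l([.4685,-.0395,.33])
print(r.read_grip_width(),r.read_force(),r.read_time_s())
r.move_l([.6115,.072,.33]) 
snap(1); print(r.read_time_s(),r.read_ee_pos())
a=[cv2.imread("pics/top1.png")[140:300,170:380],cv2.imread("pics/scene1.png")[120:280,190:400]]
cv2.imwrite("pics/c2.png",cv2.resize(np.vstack(a),None,fx=1.85,fy=1.85))
E
```

```text
2.325 [ 0.46857787 -0.04067614  0.41992419] [-1.79993532e+02 -9.55742276e-03  8.98705191e+01]
False [-0.64138661 -0.36901976  0.82872665]
0.04280032097273405
0.04298483421502188 [ 0.78668851 -0.62676224 -1.86771606] 6.1333
7.5917 [0.61123042 0.07138562 0.33013447]
```

View pics/c2.png

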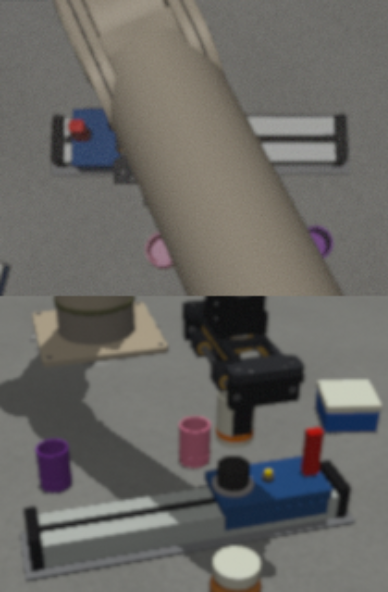

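The beaker is held upright above the pad; in the scene view its band spans about columns 307–327 at row 196, with the pad below at (316,214). I compare them in the scene camera, which sees both.

Run:
```python
from h import *
p=np.load("pics/scene1rgb.npy"); d=np.load("pics/scene1.npy"); X=xyz("scene",d); e,w=rays("scene")
H,S,V=cv2.split(cv2.cvtColor(p,cv2.COLOR_RGB2HSV))
def xp(u,v,x): t=w[int(round(v)),int(round(u))]; t2=w[int(round(v)),int(round(u))+1]; f=u-int(round(u)); t=t+f*(t2-t); return (e+t*(x-e[0])/t[0]).round(4)
box=np.zeros(H.shape,bool); box[170:205,300:335]=1
m=box&(S>110)&(H>4)&(H<25)&(V>80)
v,u=np.nonzero(m); print('band',u.min(),u.max(),v.min(),v.max(),m.sum(),X[m].mean(0).round(4))
for row in range(v.min(),v.max()+1): print(row,u[v==row].min(),u[v==row].max())
box[:]=0; box[203:222,300:332]=1
m=box&(V<50); v2,u2=np.nonzero(m); print('pad',u2.min(),u2.max(),v2.min(),v2.max())
print('band y', xp((u.min()+u.max())/2,v.mean(),.6115),' pad y',xp((u2.min()+u2.max())/2,v2.min()+6,.6115))
q=(X[...,2]>.12)&(X[...,2]<.19)&(abs(X[...,1]-.07)<.045)&(abs(X[...,0]-.61)<.05)&(d>0)
b=q&(S<70)&(V>90); print('white',b.sum(),X[b].mean(0),X[b].min(0),X[b].max(0))
cv2.imwrite("pics/c3.png",cv2.resize(p[165:235,280:380,::-1],None,fx=7,fy=7,interpolation=cv2.INTER_CUBIC))
```

```text
band 307 325 193 198 56 [0.6292 0.065  0.1385]
193 308 308
194 307 309
195 308 325
196 309 325
197 310 324
198 313 322
pad 307 324 207 221
band y [0.6115 0.0705 0.1274]  pad y [0.6115 0.0711 0.0826]
white 194 [0.62193339 0.05543218 0.15657507] [0.59387772 0.04790343 0.12660676] [0.63426143 0.08913033 0.18845879]
```

View pics/c3.png

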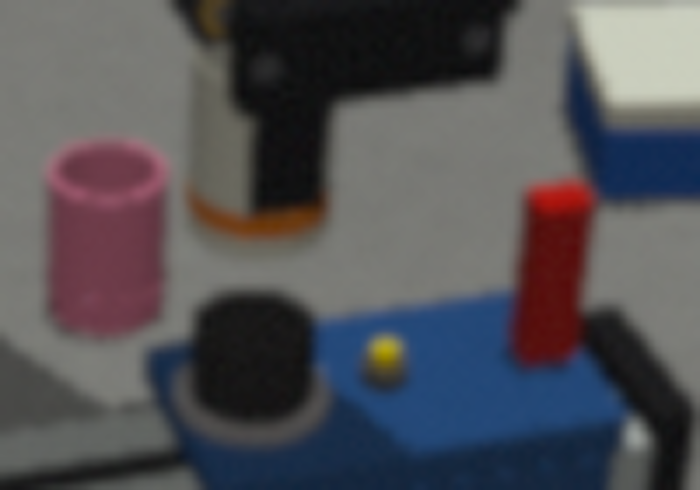

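The crop shows the beaker centred over the pad: 258 against 254 at 7× zoom, about 1 mm apart. Lowering with a guard.

Run:
```python
from h import *
r.move_l([.6115,.0725,.302],speed=.08); r.wait(.3); print(r.read_force(),r.read_ee_pos())
g=r.move_l([.6115,.0725,.287],speed=.015,guard=3); r.wait(.2); print(g,r.read_force(),r.read_ee_pos())
if g:
    r.gripper_to(.075); print(r.read_grip_width()); r.wait(.4)
    r.move_l([.6115,.0725,.38],speed=.12)
    r.gripper_to(0)
    r.goto([.6115,.0725+.17,.38],D); snap(2)
    a=[cv2.imread("pics/top2.png")[160:300,180:380],cv2.imread("pics/scene2.png")[130:270,240:440]]
    cv2.imwrite("pics/c4.png",cv2.resize(np.vstack(a),None,fx=2,fy=2))
print(r.read_ee_pos(),r.read_time_s())
```

```text
[ 0.01936555 -0.18688354 -0.52602717] [0.61159193 0.07255915 0.30236691]
True [-0.56865254  0.27242093  5.09913832] [0.61150607 0.07250667 0.29407191]
0.07449435388571471
[0.61212721 0.24104534 0.37989973] 13.5
```

```bash
test -f pics/top2.npy
python3 - <<'E'
from h import *
for n in("top","scene"):
    d=np.load(f"pics/{n}2.npy"); X=xyz(n,d); z=X[...,2]
    for nm,c,rad,zl,zh in(("beaker",(.61,.072),.04,.137,.17),("handle",(.61,.17),.03,.105,.135)):
        q=(np.hypot(X[...,0]-c[0],X[...,1]-c[1])<rad)&(z>zl)&(z<zh)&(d>0); P=X[q]
        if len(P)<5: print(n,nm,len(P)); continue
        cc,rr=cv2.minEnclosingCircle(P[:,:2].astype(np.float32)); print(n,nm,len(P),P.mean(0).round(4),np.round(cc,4),round(rr,4))
E
```

```text
top beaker 114 [0.6084 0.0751 0.1467] [0.6088 0.0749] 0.022
top handle 3
scene beaker 247 [0.6139 0.0711 0.1452] [0.6125 0.0706] 0.0232
scene handle 101 [0.6173 0.1681 0.1162] [0.6146 0.1693] 0.0113
```

View pics/c4.png

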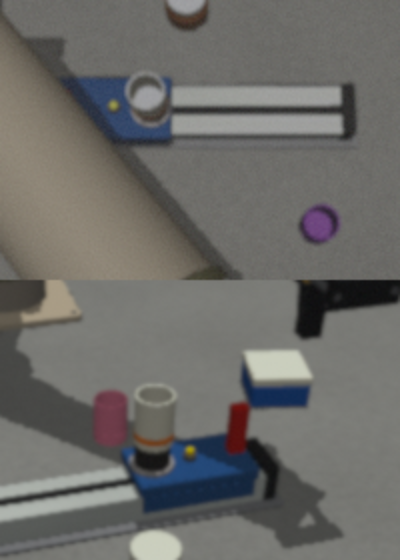

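The beaker stands on the pad: the circle centres of beaker and pad agree to about 2 mm in both views (scene crop: beaker (155,425), handle (238,428)), so it is released. Next I push with the closed fingers behind the handle.

```bash
cat > push.py <<'E'
from h import *
x,z=.6115,.277
r.move_l([x,.222,.34]); r.move_l([x,.222,z],speed=.1,guard=10); r.wait(.2)
f0=r.read_force(); print('free',f0.round(2))
F=lambda: float((r.read_force()-f0)[1])
g=r.move_l([x,.17,z],speed=.02,guard=1.5); y=r.read_ee_pos()[1]; print('contact',g,round(y,4),round(F(),2))
y0=y
g=r.move_l([x,y0-.05,z],speed=.03,guard=6); y=r.read_ee_pos()[1]; print('pre',g,round(y,4),round(F(),2))
g=r.move_l([x,y0-.165,z],speed=.015,guard=3.5); y=r.read_ee_pos()[1]; print('ramp',g,round(y0-y,4),round(F(),2),r.read_time_s())
peak=0; low=None; log=[]
for i in range(45):
    y-=.001; r.move_l([x,y,z],speed=.01); f=F(); log.append((round(1000*(y0-y),1),round(f,1)))
    peak=max(peak,f)
    if low is None and peak>4.5 and f<1.2: low=y
    if low is not None and f>2.6: print('seat contact'); break
    if low is not None and low-y>.015: print('no seat contact'); break
    if y0-y>.19: break
print(log); print(r.read_time_s(),r.read_ee_pos())
E
python3 push.py
```

```text
free [0.98 0.24 0.36]
contact True 0.1928 0.41
pre False 0.1426 0.32
ramp True 0.1094 0.03 22.2333
seat contact
[(np.float64(110.4), 3.7), (np.float64(111.4), 7.0), (np.float64(112.4), 8.0), (np.float64(113.4), 6.5), (np.float64(114.4), 6.2), (np.float64(115.4), 5.7), (np.float64(116.4), 4.9), (np.float64(117.4), 3.8), (np.float64(118.4), 3.7), (np.float64(119.4), 0.1), (np.float64(120.4), 0.1), (np.float64(121.4), 1.2), (np.float64(122.4), 0.1), (np.float64(123.4), -0.7), (np.float64(124.4), 0.0), (np.float64(125.4), -1.1), (np.float64(126.4), 0.2), (np.float64(127.4), 0.3), (np.float64(128.4), -0.6), (np.float64(129.4), -0.2), (np.float64(130.4), -1.1), (np.float64(131.4), 3.9)]
27.7917 [0.61147218 0.06192755 0.27704251]
```

The force rose to 8 N, fell to zero at about 119.4 mm, and resistance returned at 131.4 mm, which fits the click and the seat. I back off and check.

Run:
```python
from h import *
p=r.read_ee_pos(); x,y,z=.6115,p[1],.277
r.move_l([x,y+.025,z],speed=.04); r.move_l([x,y+.025,.36],speed=.12); r.move_l([x-.02,y+.19,.38],speed=.2); r.wait(.3); snap(3)
print(r.read_time_s(),r.read_force())
for n in("top","scene"):
    d=np.load(f"pics/{n}3.npy"); X=xyz(n,d); zz=X[...,2]
    for nm,c,rad,zl,zh in(("beaker",(.61,-.05),.05,.137,.17),("handle",(.61,.05),.035,.105,.135)):
        q=(np.hypot(X[...,0]-c[0],X[...,1]-c[1])<rad)&(zz>zl)&(zz<zh)&(d>0); P=X[q]
        if len(P)<5: print(n,nm,len(P)); continue
        cc,rr=cv2.minEnclosingCircle(P[:,:2].astype(np.float32)); print(n,nm,len(P),P.mean(0).round(4),np.round(cc,4),round(rr,4))
a=[cv2.imread("pics/top3.png")[140:300,170:380],cv2.imread("pics/scene3.png")[160:320,190:400]]
cv2.imwrite("pics/c5.png",cv2.resize(np.vstack(a),None,fx=1.85,fy=1.85))
```

```text
30.8083 [-0.05083629 -0.20064796  0.09527047]
top beaker 121 [ 0.6088 -0.0559  0.1467] [ 0.6088 -0.0563] 0.0222
top handle 68 [0.6084 0.0427 0.1194] [0.6102 0.0428] 0.0113
scene beaker 258 [ 0.6141 -0.0603  0.1453] [ 0.6119 -0.0594] 0.0239
scene handle 104 [0.6177 0.0371 0.1166] [0.6159 0.0379] 0.0114
```

View pics/c5.png

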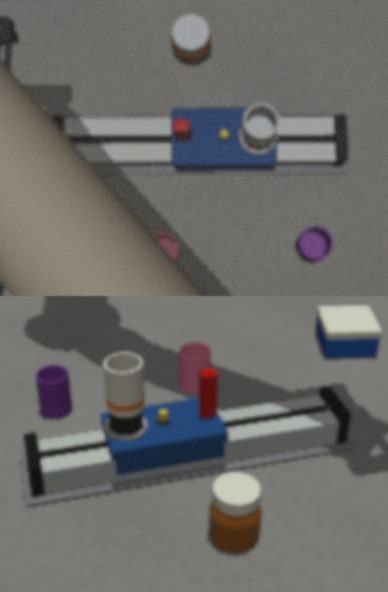

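The last view shows the beaker standing on the pad (scene crop (124,390)), the handle clear at (207,393) and the gripper away from everything. The handle moved 131 mm, which matches the seat, so I hand in.

```bash
python3 -c "
from bench import r
r.sign_off(); print(r.read_time_s())"
```

```text
the job is handed in; nothing more can be done
the job is handed in; nothing more can be done
```

The job is handed in at about 31 s on the robot's clock; no verdict is reported. The white beaker stands on the pad and the carriage appears seated in its detent.

- **Beaker:** I gripped it with the jaws across the rail and lowered it until I felt contact, with its underside at pad height. After I let go, beaker and pad centres agreed to about 2 mm in both cameras.
- **Push:** With closed fingers behind the red handle, the push force rose to 8 N and fell to zero at about 119 mm of travel. Resistance returned at 131 mm (3.9 N, below the 5–7 N that would force it out), so I stopped and backed off.
- **Last check:** In both views the handle had moved 131 mm, putting the carriage joint at about 0.143 m, within the detent's range. The beaker had moved 130–131 mm with it and stood upright. The arm was clear of everything. The bystanders in the last crop looked undisturbed; I did not measure them, and the reagent bottle was outside it.
- **Disagreement and limits:** The two cameras differed by about 5 mm in absolute position, so I relied on comparisons within each view. The pin lift was not measured directly; seating is inferred from the force profile and the travel.

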